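Set the hair stick in its rest and hold the bead dish turned to it

ROBOT

A 6-joint arm with a two-finger parallel gripper is mounted at the origin on the work surface. World frame = base frame: x ahead of the robot, y to its left, z up, the work surface at z = 0. Lengths are in mm, angles in rad, forces in N, time in s.
With the tool pointing down it reaches from about 275 to 825 mm from the base axis. Payload 4.9 kg.
Tool frame: the origin (TCP) lies at the very end of the fingers, on their centre line; the grasp point (between the pads) lies 19 mm behind it; z points along the fingers, y is the direction in which the jaws open and shut (so a half turn about z gives the same grasp; the last joint's range is limited). The gripper opens to 85 mm and grips with 20 to 120 N. Pads are 22 mm wide; open, the fingers measure 114 mm over their backs; the gripper's body (76 mm by 85 mm) begins 54 mm behind the grasp point. The pads swing forward as they close: fully open they stand 13 mm farther back than shut.
Start: joints at [-1.467, 0.326, -0.193, 1.052, 0, 1.437], TCP at [129.572, -534.537, 231.281] pointing down, gripper open.
Joint ranges: [-2.65, 2.65], [-0.97, 1.79], [-1.3, 1.35], [-1.93, 2.1], [-1.47, 1.37], [-3.14, 3.14]. Speed limits (rad/s): [2.57, 2.57, 3.14, 3.14, 3.14, 3.14].

INTERFACE

Orientations are given as [roll, pitch, yaw] about the fixed x, y, z axes, in that order (R = Rz(yaw) Ry(pitch) Rx(roll)).
In Python, from bench import bot, solve_ik, imaging gives the robot as it stands. Calls block until the motion is done:
- bot.move_ptp(position, orientation): joint-space move of the TCP to a pose.
- bot.movel(position, rot=None, max_speed=150, threshold=None): straight line of the TCP; rot=None keeps the orientation; max_speed is the mean speed in mm/s. With threshold (N) it stops when the force on the tool has changed by that much, and returns True; else False.
- bot.move_j(angles): joint-space move.
- bot.grip(opening, effort=None): opening from 0.0 (shut) to 1.0 (fully open); effort is the grip in N (None keeps the last); returns when the fingers have stopped.
- bot.dwell(seconds).
- solve_ik(position, orientation): joint angles nearest the present ones, or None.
- bot.get_state(): the state.
- imaging.capture(name): name is "scene" or "side" or "wrist"; returns the picture (480x640x3 uint8, blue, green, red); there is no depth.
- imaging.camera_model(name): a dict with "K" (3x3 intrinsics, pixels), "position" and "rotation" of the camera in the world. Camera axes: x right, y up, looking along -z (the intrinsics and any distortion apply to the point x, -y, -z); pixel columns grow to the right and rows downward; lengths in mm; the calibration is good to about 2 mm. A picture is of the moment at which its call begins: read the wrist's pose just before it. camera_model takes no time and is no camera call; for the wrist camera it gives the pose at the moment of the call.
A pose or a line that the arm cannot do raises bot.IKError and nothing moves.
- bot.sign_off(): hands the job in, once; it reports no verdict.
The state is a dict: "t": time; "qpos": joint angles; "joint_velocities": joint speeds; "effort": joint torques, N m; "tcp_pos": TCP position; "orientation": TCP orientation; "contact_force": force on the tool from outside, world axes, zero at the start; "wrist_torque": the same for the moment, N m; "opening": opening from 0.0 (shut) to 1.0 (fully open).
Only numpy, scipy, OpenCV 4.12 (cv2) and the standard library are available. Lean on these libraries where they do the work, as an engineer would, in place of code of your own. Each camera call takes 0.05 s, during which the arm holds its last target. There are 200 camera calls.

TASK

Set things up so that I can fix the glass bead onto the hair stick: lay the wooden hair stick level into both notches of its rest, with about as much sticking out at either end, and let go of it there without dropping it in. Then take the brass bead dish by the wooden grip of its arch, lift it straight up a hand's breadth off the table, and only then turn it a quarter turn where it is in the air, so that its arch runs parallel to the stick and its open side faces the rest, keeping the dish level and the bead in its middle all the while. Finish still holding the dish there, steady and level, so that I can reach the bead, and leave the jar, the bowl and the hairband where they are.

Things in the scene. Friction and masses are not known exactly. Their poses are not given: they have to be found in the camera images.
- stick_center (a point): Centre of the hair stick: a plain round rod of dark wood, 10 mm in diameter and 180 mm long, 14 g, lying loose on the bare table at the start (its axis 5 mm above the table). The point is the middle of the rod, on its axis; x runs along the rod. A fixed grey steel safe box, 184 mm high, stands to its right, towards the robot, at least 0.1 m from it.
- rest_seat (a point): Seat of the hair-stick rest: the point half-way between its two notches where the middle of the seated stick's axis comes to lie, 48 mm above the table; x runs along the seated stick from notch to notch, z up. Between the notched boards there is free space down to the base, 38 mm below the point.
- dish: Bead dish, loose: round shallow brass plate 133 mm across on an 86 mm foot, under a brass arch that stands on the rim at two sides; 120 mm high in all, 0.18 to 0.29 kg. Origin at the centre of its underside, x along the arch, z its upright axis. It starts 0.2 to 0.25 m from the rest on the rest's -y side, arch about square to the stick's seat, one foot of the arch towards the rest.
- dish_grip (a point): Centre of the wooden grip at the top of the dish's arch, straight above the middle of the dish, 112 mm above its underside. A flat-sided bar 66 mm long (along the dish's x), 12 mm wide (along its y), 16 mm high; below it the space is free down to the bead, whose top is 80 mm lower. Axes as the dish's.
- dish_hollow (a point): Lowest point in the middle of the dish's inner face, 10 mm above its underside. The face rises only about 6 degrees from here to a radius of 45 mm, then steeper to the rim (26 mm above the underside), so the bead rolls away if the dish is tilted or jerked. Axes as the dish's.
- bead_center (a point): Centre of the loose round glass bead, a ball 22 mm in diameter, 14 g, which lies in the middle of the dish and rolls freely. Its axes mean nothing.
- rest: Hair-stick rest, fixed to the table: wooden base 160 x 60 x 10 mm with two upright boards (44 mm wide, 12 mm thick, 55 mm tall over the table) centred 55 mm either side of the middle along x. Each has a 90 degree V notch in its top, 28 mm wide at the mouth, bottom 41 mm above the table. Origin at the centre of its underside, x along the seated stick, z up.
- stick: The hair stick described above; origin on its lowermost line at the start; use stick_center.
- jar: Bystander: empty open amber glass jar, 72 mm across, 85 mm high, loose, beyond the dish. Origin at the centre of its underside.
- bowl: Bystander: white ceramic bowl of glass beads, 106 mm across, 44 mm high, loose, beyond the dish. Origin at the centre of its underside.
- hairband: Bystander: yellow plastic hairband lying flat, about 110 x 130 mm, 11 mm high, loose, beyond the rest. Origin at its middle, on the table.

How it is judged (in metres and radians):
On the way, in this order (a step that is already met when the one before it is completed fails the run):
1. the hair stick rests level in both notches of its rest, let go (x of stick_center in the frame of rest_seat between -0.03 and 0.03 m and y of stick_center in the frame of rest_seat between -0.004 and 0.004 m and z of stick_center in the frame of rest_seat between -0.003 and 0.003 m and angle between the x axis of stick_center and the x axis of rest_seat, either way round below 0.06 rad and contact force between the fingers and stick below 0.05 N), for 0.3 s.
2. the dish is lifted clear of the table, not yet turned (height (world z) of dish above 0.03 m and angle between the x axis of dish and the x axis of rest, either way round above 1.2 rad), for 0.1 s.
At the end, for the whole second after the job is handed in: Gripper alone holds the dish beside the rest about where it stood (within some 60 mm), 45-200 mm up, still, level to 4 deg, arch parallel to the rest to 9 deg, bead within 12 mm of the middle; stick in both notches, 4 mm from its seat, 30 mm lengthwise, 3.5 deg; others unmoved (30 mm) (height (world z) of dish between 0.045 and 0.2 m and contact force between the fingers and dish above 2 N and contact force between dish and rest below 0.1 N and contact force between dish and jar below 0.1 N and contact force between dish and bowl below 0.1 N and angle between dish's own z axis and vertical below 0.07 rad and angle between the x axis of dish and the x axis of rest, either way round below 0.16 rad and x of dish in the frame of rest between -0.09 and 0.09 m and y of dish in the frame of rest between -0.31 and -0.135 m and linear speed of dish below 0.05 m/s and angular speed of dish below 0.4 rad/s and horizontal distance between bead_center and dish_hollow below 0.012 m and distance between bead_center and dish_hollow below 0.018 m and x of stick_center in the frame of rest_seat between -0.03 and 0.03 m and y of stick_center in the frame of rest_seat between -0.004 and 0.004 m and z of stick_center in the frame of rest_seat between -0.003 and 0.003 m and angle between the x axis of stick_center and the x axis of rest_seat, either way round below 0.06 rad); the arm keeps its last pose, push and grip.
It fails at once if the bead rolls more than 30 mm from the middle of the dish (horizontal distance between bead_center and dish_hollow above 0.03 m).
It fails at once if the dish tips more than 10 degrees (angle between dish's own z axis and vertical above 0.175 rad).
It fails at once if the stick is let go more than 30 mm above its seat (height (world z) of stick_center above 0.08 m and contact force between the fingers and stick below 0.02 N).
It fails at once if the jar, the bowl or the hairband is shifted by more than 30 mm (distance of any of jar, bowl, hairband from where it was at the start of the episode above 0.03 m).
It also fails if it takes over 64 s, if anything falls off the work surface, if the arm or the gripper's body presses on something with over 40 N, if the wrist force passes 120 N, or if a joint passes its speed limit or range.

## Working session

There is one attempt and no reset: what is moved stays moved. The work goes in short steps, each a Python script; the robot and the scene stay as the last script left them, time stands still between calls to the robot, and variables do not carry over. Pictures are saved under pics/ and viewed, about 8 in all and at most 12, crops included, and the job is handed in when it is done.

```bash
ls; mkdir -p pics; python3 - <<'E'
from bench import bot, imaging
import cv2
for n in ("scene","side"):
    cv2.imwrite(f"pics/{n}0.png",imaging.capture(n))
    m=imaging.camera_model(n); print(n,{k:(v.tolist() if hasattr(v,'tolist') else v) for k,v in m.items()})
m=imaging.camera_model("wrist");print(m)
s=bot.get_state();print(s)
E
```

```text
pics
scene {'K': [[554.8026218365118, 0.0, 324.5595150889814], [0.0, 554.8026218365118, 228.8018269301907], [0.0, 0.0, 1.0]], 'position': [1031.9695785793444, 565.7058125155031, 746.7721221094575], 'rotation': [0.7948753756722278, -0.009437682524643831, 2.49436176314064]}
side {'K': [[448.79027506987563, 0.0, 320.2039978850838], [0.0, 448.79027506987563, 242.94545959400537], [0.0, 0.0, 1.0]], 'position': [162.5757705697335, 432.96787356102465, 525.8139610317836], 'rotation': [0.9800130093255899, -0.005890930304957465, -2.2910357815998585]}
{'K': array([[410.00352583,   0.        , 321.57646647],
       [  0.        , 410.00352583, 241.61920767],
       [  0.        ,   0.        ,   1.        ]]), 'position': array([ 206.12532868, -515.4807094 ,  372.31186344]), 'rotation': array([-0.3120933 ,  0.00226716, -1.33328861])}
{'t': 0.1, 'qpos': array([-1.46720582e+00,  3.26900539e-01, -1.93504740e-01,  1.05199473e+00,
        9.61712733e-06,  1.43659477e+00]), 'joint_velocities': array([ 0.00162482, -0.00177687,  0.00114623,  0.00159749, -0.00096226,
        0.00098134]), 'effort': array([ 6.60954101e-04, -4.44242370e+01,  2.63037676e+01,  7.92015111e-03,
       -1.81970613e-04,  3.70355394e-06]), 'tcp_pos': array([ 129.51421488, -533.98608279,  230.55546178]), 'orientation': array([-3.14000468e+00, -2.24101246e-04,  2.37791873e-01]), 'contact_force': array([0.03113794, 0.05698058, 0.34236033]), 'wrist_torque': array([ 0.02000434, -0.02606654,  0.01343369]), 'opening': 0.9987995264428497}
```

View pics/scene0.png

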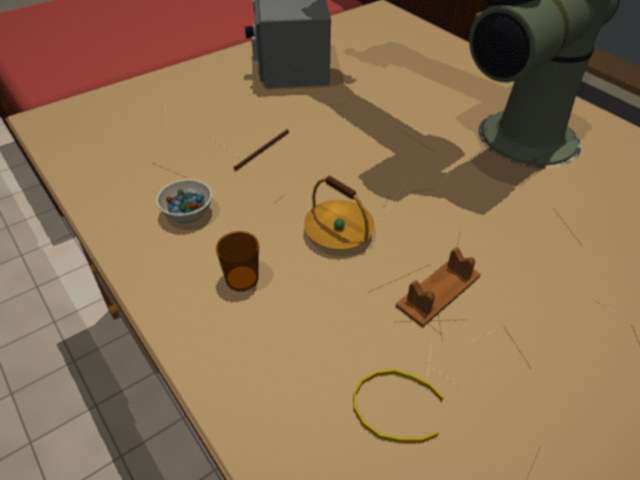

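View pics/side0.png

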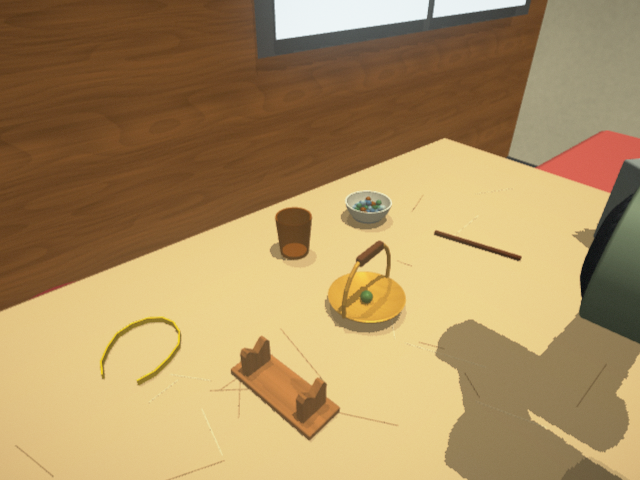

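Both views show everything. Scene pixels: stick (236,168)–(288,131), dish grip ~(341,187), bead (339,225), rest boards ~(420,297) and (461,264). The side view agrees. I'll measure these now.

```bash
cat > h.py <<'E'
import numpy as np, cv2
from scipy.spatial.transform import Rotation as Ro
from bench import bot, imaging, solve_ik
def ray(m,p):
    K=m["K"]; d=np.array([(p[0]-K[0][2])/K[0][0], -(p[1]-K[1][2])/K[1][1], -1.])
    R=Ro.from_euler("xyz",m["rotation"]).as_matrix()
    d=R@d; return np.array(m["position"]),d/np.linalg.norm(d)
def plane(m,p,z):
    o,d=ray(m,p); return o+d*(z-o[2])/d[2]
def tri(m1,p1,m2,p2):
    (a,u),(b,v)=ray(m1,p1),ray(m2,p2)
    s=np.linalg.lstsq(np.c_[u,-v],b-a,rcond=None)[0]
    P,Q=a+u*s[0],b+v*s[1]; return (P+Q)/2,np.linalg.norm(P-Q)
def proj(m,P):
    R=Ro.from_euler("xyz",m["rotation"]).as_matrix(); q=R.T@(np.array(P)-m["position"])
    K=m["K"]; return np.array([K[0][2]-K[0][0]*q[0]/q[2], K[1][2]+K[1][1]*q[1]/q[2]])
def blob(mask,roi):
    """largest component in roi x0,y0,x1,y1 -> contour in full pixels"""
    x0,y0,x1,y1=roi; k=mask[y0:y1,x0:x1].astype(np.uint8)
    c=cv2.findContours(k,cv2.RETR_EXTERNAL,cv2.CHAIN_APPROX_NONE)[0]
    return max(c,key=cv2.contourArea).reshape(-1,2)+[x0,y0]
def ends(c):
    (cx,cy),(w,h),a=cv2.minAreaRect(c.astype(np.float32))
    L=max(w,h)/2; t=np.radians(a if w>h else a+90); d=np.array([np.cos(t),np.sin(t)])*L
    return np.array([cx,cy])-d,np.array([cx,cy])+d
def down(yaw): return [np.pi,0,yaw]
E
python3 - <<'E'
from h import *
S,D=[imaging.camera_model(n) for n in("scene","side")]
a,b=cv2.imread("pics/scene0.png"),cv2.imread("pics/side0.png")
def show(n,roi,img,thr):
    k=img.max(2)<thr; c=blob(k,roi); e=ends(c); print(n,e,cv2.contourArea(c)); return e
e1=show("stick s",(225,120,300,180),a,115); e2=show("stick d",(425,225,530,265),b,125)
for m,e in((S,e1),(D,e2)):
    P=[plane(m,q,5) for q in e]; v=P[1]-P[0]; print((P[0]+P[1])/2,np.linalg.norm(v),np.arctan2(v[1],v[0]))
g1=show("grip s",(320,170,362,200),a,120); g2=show("grip d",(350,238,390,268),b,120)
for m,e in((S,g1),(D,g2)):
    P=[plane(m,q,112) for q in e]; v=P[1]-P[0]; print((P[0]+P[1])/2,np.linalg.norm(v),np.arctan2(v[1],v[0]))
print("grip tri",tri(S,sum(g1)/2,D,sum(g2)/2))
print("bead",tri(S,(339,225),D,(366,297)),plane(S,(339,225),21),plane(D,(366,297),21))
# rest base corners (top, z=10)
for m,ps in((S,[(397,304),(424,322),(480,275),(453,258)]),(D,[(231,372),(310,430),(338,404),(262,349)])):
    P=np.array([plane(m,q,10) for q in ps]); print("rest",P[:,:2].round(0).tolist(),P.mean(0))
print("box right-front", plane(S,(329,84),0),plane(S,(263,84),0))
print("jar",plane(S,(240,285),0),"bowl",plane(S,(186,212),0))
cv2.imwrite("pics/c1.png",np.hstack([cv2.resize(a[240:335,385:490],None,fx=3.8,fy=3.8,interpolation=2),cv2.resize(b[330:440,225:345],None,fx=3.3,fy=3.3,interpolation=2)[:361]]))
E
```

```text
stick s (array([287.80583976, 130.72695443]), array([233.52246835, 169.3284655 ])) 251.5
stick d (array([434.60000978, 232.29998549]), array([519.83785643, 258.52701036])) 291.0
[ 530.14722415 -318.89638225    5.        ] 181.66763589803236 0.27908657190730846
[ 528.29554613 -321.09539609    5.        ] 177.5014112462598 -2.860750377127777
grip s (array([321.20003054, 177.60001568]), array([356.80003049, 195.40001484])) 283.5
grip d (array([388.67646445, 251.79410786]), array([361.02940713, 268.38234478])) 151.5
[552.17358518 -17.59209142 112.        ] 78.67398243679202 1.8357991751605454
[532.53309908  -9.76443828 112.        ] 65.46126046432497 1.6001659685626766
grip tri (array([544.35547173, -24.80458601, 100.14593136]), np.float64(4.451096968329945))
bead (array([550.80542041, -15.17930108,  19.38114514]), np.float64(2.599505590404177)) [552.49018098 -12.23125594  21.        ] [550.13902284 -15.47693558  21.        ]
rest [[585.0, 186.0], [574.0, 239.0], [424.0, 225.0], [433.0, 169.0]] [503.93460457 204.81412054  10.        ]
rest [[572.0, 241.0], [426.0, 215.0], [431.0, 162.0], [578.0, 182.0]] [501.68332017 200.01708572  10.        ]
box right-front [ 231.60245539 -462.22420665    0.        ] [ 370.92497836 -563.97135438    0.        ]
jar [769.71070003 -13.44199921   0.        ] bowl [ 758.88329529 -238.05787458    0.        ]
```

View pics/c1.png

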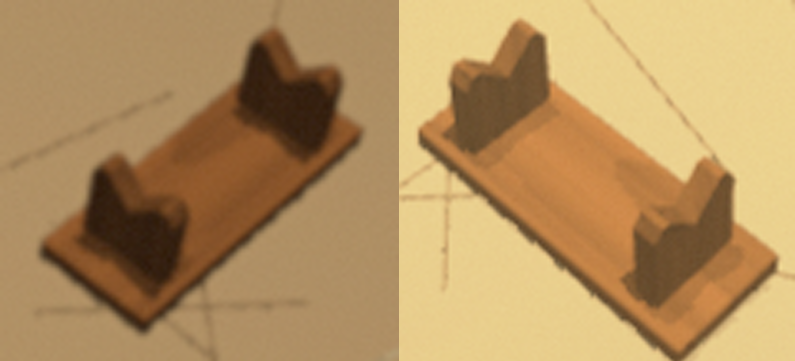

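The crop shows the V notches running across the rest's long axis, with its yaw about 0.13. Estimates: stick centre (529,-320) with yaw 0.28, rest (503,203), dish (551,-14). Next I'll look from near with the wrist camera.

```bash
python3 - <<'E'
from h import *
import pickle
out={}
def shot(n):
    m=imaging.camera_model("wrist"); im=imaging.capture("wrist"); out[n]=m; cv2.imwrite(f"pics/w_{n}.png",im); return im
p=bot.get_state()["tcp_pos"]
bot.movel([p[0],p[1],290],max_speed=150)
ims=[]
for n,pos,yaw in(("dish",(551,-14,290),1.7),("rest",(480,200,230),0.13+np.pi),("stick",(510,-322,200),0.28+np.pi)):
    bot.move_ptp(list(pos),down(yaw if yaw<np.pi else yaw-2*np.pi)); bot.dwell(0.3); ims.append(shot(n))
    print(n,bot.get_state()["t"],bot.get_state()["qpos"].round(2))
pickle.dump(out,open("cam.pkl","wb"))
cv2.imwrite("pics/c2.png",cv2.resize(np.vstack([np.hstack(ims[:2]),np.hstack([ims[2],ims[2]*0])]),(800,600),interpolation=cv2.INTER_AREA))
E
```

```text
dish 3.375 [-0.16  0.3  -0.08  1.19 -0.    1.28]
rest 4.8 [ 0.25  0.27 -0.27  1.03 -0.    0.12]
stick 7.0417 [-0.68  0.45 -0.1   1.03  0.   -0.97]
```

View pics/c2.png

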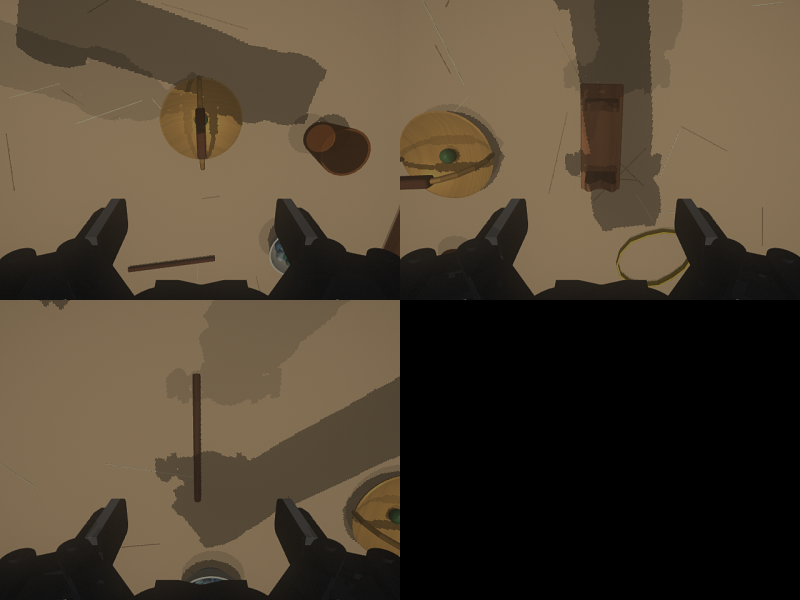

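Wrist views: stick runs about (314,118)–(317,322) at full scale. The dish is near (322,190) with its grip nearly vertical in the image, and the rest spans about x 930-995 px in its own frame. I'll segment by hue, since shadows don't affect it.

```bash
python3 - <<'E'
from h import *
import pickle
C=pickle.load(open("cam.pkl","rb"))
I={n:cv2.imread(f"pics/w_{n}.png") for n in C}
def rg(im): f=im.astype(float); return f[:,:,2]/(f[:,:,1]+1)
for n,pts in(("stick",[(314,150),(314,290),(280,150),(340,330)]),("rest",[(322,200),(322,152),(322,285),(250,200),(385,200)]),("dish",[(322,180),(322,195),(322,240),(280,190),(322,300)])):
    print(n,[(p,I[n][p[1],p[0]].tolist(),round(rg(I[n])[p[1],p[0]],2)) for p in pts])
m=C["stick"]; c=blob(rg(I["stick"])>1.4,(290,100,340,345)); e=ends(c); print("stick",e,len(c))
P=[plane(m,q,5) for q in e]; v=P[1]-P[0]; print((P[0]+P[1])/2,np.linalg.norm(v),np.arctan2(v[1],v[0]))
m=C["rest"]
for th in (1.4,1.5,1.6):
    c=blob(rg(I["rest"])>th,(270,110,380,320)); print(th,cv2.boundingRect(c),cv2.contourArea(c))
    P=np.array([plane(m,q,10) for q in c])[:,:2].astype(np.float32); print(cv2.minAreaRect(P))
a=cv2.resize(I["rest"][120:320,270:380],None,fx=3,fy=3,interpolation=2); b=cv2.resize(I["dish"][110:280,240:400],None,fx=3,fy=3,interpolation=2)
H=max(a.shape[0],b.shape[0]); pad=lambda x:cv2.copyMakeBorder(x,0,H-x.shape[0],0,0,cv2.BORDER_CONSTANT)
cv2.imwrite("pics/c3.png",np.clip(np.hstack([pad(a),pad(b)]).astype(float)*1.6,0,255).astype(np.uint8)[:600,:800])
E
```

```text
stick [((314, 150), [34, 47, 66], np.float64(1.38)), ((314, 290), [28, 37, 51], np.float64(1.34)), ((280, 150), [75, 98, 115], np.float64(1.16)), ((340, 330), [53, 70, 83], np.float64(1.17))]
rest [((322, 200), [35, 53, 76], np.float64(1.41)), ((322, 152), [30, 44, 62], np.float64(1.38)), ((322, 285), [22, 36, 47], np.float64(1.27)), ((250, 200), [88, 116, 137], np.float64(1.17)), ((385, 200), [57, 74, 88], np.float64(1.17))]
dish [((322, 180), [23, 34, 48], np.float64(1.37)), ((322, 195), [24, 35, 49], np.float64(1.36)), ((322, 240), [36, 54, 77], np.float64(1.4)), ((280, 190), [54, 96, 129], np.float64(1.33)), ((322, 300), [88, 116, 137], np.float64(1.17))]
stick (array([314.5, 233. ]), array([314.5, 247. ])) 42
[ 539.66219009 -318.95676556    5.        ] 12.6836625247054 0.275368080101066
1.4 (307, 166, 49, 124) 3011.5
((506.4700927734375, 211.11581420898438), (117.63824462890625, 42.42353057861328), 6.3222503662109375)
1.5 (290, 223, 1, 1) 0.0
((504.42724609375, 173.8382568359375), (0.0, 0.0), 0.0)Traceback (most recent call last):
  File "<stdin>", line 12, in <module>
  File "h.py", line 21, in blob
    return max(c,key=cv2.contourArea).reshape(-1,2)+[x0,y0]
           ~~~^^^^^^^^^^^^^^^^^^^^^^^
ValueError: max() iterable argument is empty
```

```bash
python3 - <<'E'
from h import *
import pickle
C=pickle.load(open("cam.pkl","rb"))
I={n:cv2.imread(f"pics/w_{n}.png") for n in C}
def rg(im): f=cv2.GaussianBlur(im,(3,3),0).astype(float); return f[:,:,2]/(f[:,:,1]+1)
m=C["stick"]; c=blob(rg(I["stick"])>1.26,(290,100,340,345)); e=ends(c); print("stick",e,len(c))
P=[plane(m,q,5) for q in e]; v=P[1]-P[0]; print((P[0]+P[1])/2,np.linalg.norm(v),np.arctan2(v[1],v[0]))
m=C["rest"]
c=blob(rg(I["rest"])>1.25,(270,110,380,320)); print(cv2.boundingRect(c))
P=np.array([plane(m,q,10) for q in c])[:,:2].astype(np.float32); print(cv2.minAreaRect(P))
m=C["dish"]; k=(rg(I["dish"])>1.25); c=blob(k,(230,110,410,262)); 
(x,y),r=cv2.minEnclosingCircle(c.astype(np.float32)); print("dish blob",x,y,r,cv2.boundingRect(c))
a=cv2.resize(I["rest"][120:320,270:380],None,fx=3,fy=3,interpolation=2); b=cv2.resize(I["dish"][110:280,240:400],None,fx=2.8,fy=2.8,interpolation=2)
H=600; pad=lambda x:cv2.copyMakeBorder(x,0,H-x.shape[0],0,0,cv2.BORDER_CONSTANT)
cv2.imwrite("pics/c3.png",np.clip(np.hstack([pad(a),pad(b)]).astype(float)*1.6,0,255).astype(np.uint8)[:600,:800])
E
```

```text
stick (array([314.5, 118. ]), array([314.5, 322. ])) 422
[ 529.35769846 -321.86825886    5.        ] 180.23590518026558 0.275368080101069
(289, 134, 69, 174)
((503.5888671875, 202.66001892089844), (164.00094604492188, 59.45231628417969), 6.1948957443237305)
dish blob 322.5 191.0 70.0875473022461 (256, 121, 131, 141)
```

View pics/c3.png

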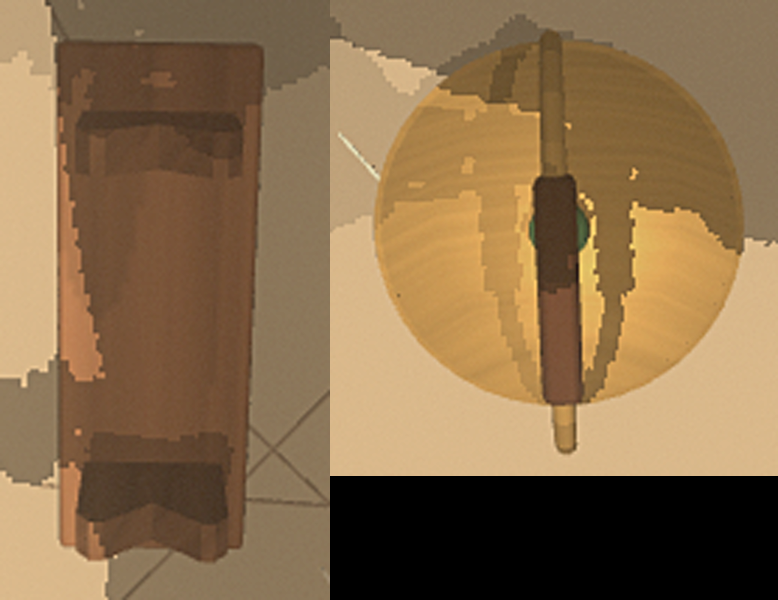

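The crop shows the rest's base corners, the V of the far board at crop (153,503–545), the grip bar from crop (554,176) to (562,403), and the dish disc centred near (558,222). I'll convert these to positions.

```bash
python3 - <<'E'
from h import *
import pickle
C=pickle.load(open("cam.pkl","rb")); m=C["rest"]; f=lambda p:(p[0]/3+269.7,p[1]/3+119.7)
q=np.array([plane(m,f(p),10)[:2] for p in((58,43),(263,45),(242,547),(62,545))]); print(q.round(1),q.mean(0))
for u in (q[3]-q[0],q[2]-q[1]): print(np.linalg.norm(u),np.arctan2(u[1],u[0]))
print("V far",plane(m,f((153,503)),41),plane(m,f((153,545)),41))
print("peaks far",[plane(m,f(p),55).round(1) for p in((98,560),(209,560))])
print("near board V edge?",plane(m,f((157,172)),41))
m=C["dish"]; g=lambda p:((p[0]-330)/2.8+239.7,p[1]/2.8+109.7)
e=[plane(m,g(p),120) for p in((554,177),(562,403))]; v=e[1]-e[0]; print("grip",e,(e[0]+e[1])/2,np.linalg.norm(v),np.arctan2(-v[1],-v[0]))
a,b,t,bo=[plane(m,g(p),26) for p in((374,222),(744,222),(558,38),(558,404))]; print("dish",(a+b)/2,np.linalg.norm(a-b),(t+bo)/2,np.linalg.norm(t-bo))
e=[plane(m,g(p),26) for p in((550,34),(566,452))]
E
```

```text
[[426.1 164.8]
 [419.2 222.8]
 [576.3 240.5]
 [583.1 182.4]] [501.17932465 202.64655127]
157.93179083771923 0.11193262878484606
158.11677162717086 0.11207847775428174
V far [550.60490398 208.10154807  41.        ] [564.09887151 209.83257686  41.        ]
peaks far [array([563.9, 194. ,  55. ]), array([559.9, 225.4,  55. ])]
near board V edge? [454.09548727 196.80610578  41.        ]
grip [array([545.41214772,  18.32199206, 120.        ]), array([555.90202716, -45.76346448, 120.        ])] [550.65708744 -13.72073621 120.        ] 64.9383038847499 1.7330433103201663
dish [550.63363868 -11.1084881   26.        ] 131.93978210045967 [550.64104746 -14.0322758   26.        ] 131.94295263941513
```

```bash
python3 - <<'E'
from h import *
x,y,yaw=529.4,-321.9,0.275-np.pi
S=bot.get_state
bot.grip(0.35,25)
bot.move_ptp([x,y,60],down(yaw))
bot.movel([x,y,14],max_speed=80)
hit=bot.movel([x,y,1.0],max_speed=20,threshold=3); z=S()["tcp_pos"][2]; print(hit,z,S()["contact_force"])
bot.movel([x,y,z+1.2 if hit else 2.0],max_speed=20)
bot.grip(0.0,25); print(S()["opening"],S()["contact_force"],S()["tcp_pos"])
bot.movel([x,y,20],max_speed=60)
print(S()["opening"],S()["t"],S()["contact_force"])
bot.movel([x,y,150],max_speed=150); bot.dwell(.2)
cv2.imwrite("pics/w_held.png",imaging.capture("wrist"))
cv2.imwrite("pics/s_held.png",imaging.capture("side")); print(S()["opening"],S()["t"],S()["tcp_pos"])
E
```

```text
False 0.9885915923954873 [ 0.07487431 -1.15173797 -0.48908313]
0.1010089237530007 [-0.69318041  0.50516472  1.62333911] [ 529.51357615 -321.96660696    2.1977807 ]
0.1035117974629674 10.775 [-0.11186241  0.13977655  0.08200969]
0.09871525131595296 12.0917 [ 529.07648863 -321.65967937  149.25255525]
```

View pics/w_held.png

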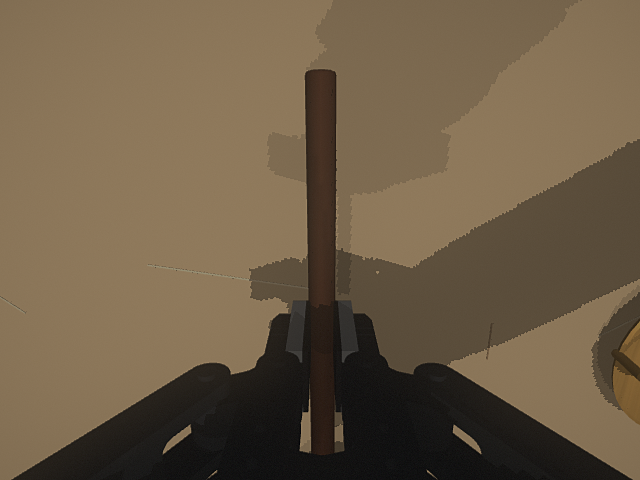

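The stick is held straight and centred, with its near end at (321,70). I'll check that it's level by projection, then carry it high over the dish to the rest.

```bash
python3 - <<'E'
from h import *
S=bot.get_state
m=imaging.camera_model("wrist"); s=S(); p=s["tcp_pos"]; yw=s["orientation"][2]
print("end proj",proj(m,p+[90*np.cos(yw),90*np.sin(yw),2.8]), proj(m,p+[90*np.cos(yw),90*np.sin(yw),7.8]))
x,y,yaw=502,202.8,0.112-np.pi
bot.movel([p[0],p[1],230],max_speed=200)
bot.move_ptp([x,y,230],down(yaw))
bot.movel([x,y,80],max_speed=120); bot.dwell(.3); print(S()["t"],S()["opening"],S()["tcp_pos"],S()["orientation"])
cv2.imwrite("pics/w_a.png",imaging.capture("wrist")); a=imaging.capture("side")[250:450,180:400]; b=imaging.capture("scene")[200:340,370:510]
cv2.imwrite("pics/c4.png",np.hstack([cv2.resize(a,(440,400)),cv2.resize(b,(360,360))if 0 else cv2.resize(b,(360,400))]))
E
```

```text
end proj [320.7913119   71.96171992] [320.78870514  70.55219575]
16.2417 0.09848897770225623 [502.22043831 202.88170771  80.34569015] [ 3.14150455e+00  6.50868824e-04 -3.02954197e+00]
```

View pics/c4.png

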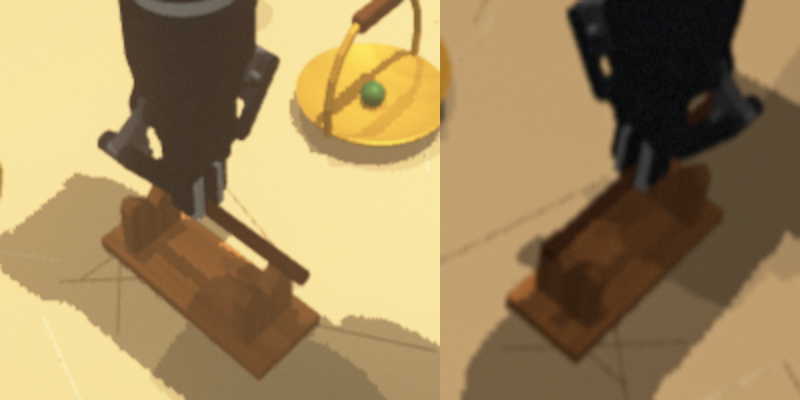

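The stick hangs level and aligned above both notches (side-view crop, about (240,240)). I'll lower it until it touches, release, rise and check.

```bash
python3 - <<'E'
from h import *
S=bot.get_state
x,y=502,202.8
bot.movel([x,y,52],max_speed=60)
hit=bot.movel([x,y,44.5],max_speed=12,threshold=2); s=S(); print(hit,s["tcp_pos"],s["contact_force"])
bot.grip(0.3); bot.dwell(.3); print(S()["opening"],S()["t"])
bot.movel([x,y,110],max_speed=60); 
bot.movel([x-25,y,230],max_speed=150); bot.dwell(.3)
m=imaging.camera_model("wrist"); im=imaging.capture("wrist"); cv2.imwrite("pics/w_p.png",im)
import pickle; pickle.dump(m,open("camp.pkl","wb"))
a=im[90:330,240:400]; b=imaging.capture("side")[320:440,220:350]; d=imaging.capture("scene")[240:340,390:490]
f=lambda i:cv2.resize(i,(int(i.shape[1]*400/i.shape[0]),400),interpolation=2)
cv2.imwrite("pics/c5.png",cv2.resize(np.hstack([np.clip(f(a)*1.6,0,255).astype(np.uint8),f(b)]),None,fx=1,fy=1))
print(S()["t"])
for e in(-90,90):
    P=np.array([502,202.8,48])+e*np.array([np.cos(.112),np.sin(.112),0]); print("seat end px",proj(m,P))
E
```

```text
True [502.12056508 202.44629384  45.51314633] [ 0.61843871 -1.09899931  2.85339552]
0.2978034808547543 18.15
20.8
seat end px [317.58771149 128.75332553]
seat end px [318.26619651 337.05975608]
```

View pics/c5.png

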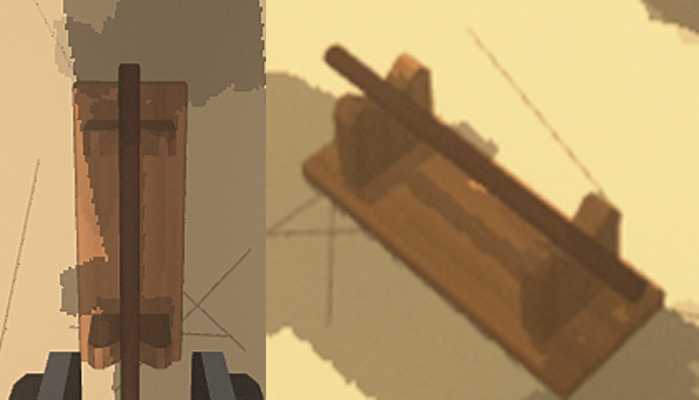

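The stick is seated: its near end at (317.4,129) px matches the predicted seat end (317.6,128.8), and contact came at the expected height. On to the dish grip, with a look from near before closing.

```bash
python3 - <<'E'
from h import *
S=bot.get_state
x,y,yaw=550.6,-13.8,1.733
bot.grip(0.6,40)
bot.move_ptp([x,y,200],down(yaw)); bot.movel([x,y,140],max_speed=100); bot.dwell(.3)
m=imaging.camera_model("wrist"); im=imaging.capture("wrist"); s=S(); print(s["t"],s["qpos"].round(2),s["tcp_pos"])
for e in(-33,0,33): print(proj(m,np.array([x,y,120])+e*np.array([np.cos(yaw),np.sin(yaw),0])))
cv2.imwrite("pics/c6.png",np.clip(im*1.6,0,255).astype(np.uint8))
E
```

```text
23.2917 [-0.16  0.4  -0.32  0.84  0.    1.25] [550.85581971 -13.86287221 140.41101261]
[320.92272468 364.77251657]
[320.86167877 299.71656585]
[320.79327734 226.82192733]
```

View pics/c6.png

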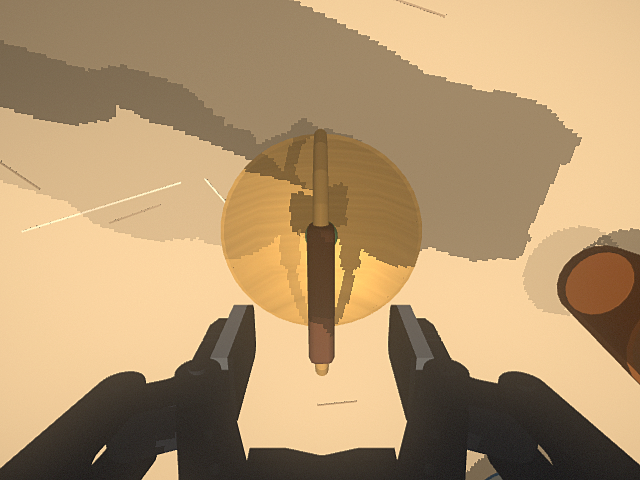

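The bar runs from (320,226) to (321,362), matching the predicted (320.8,227)–(320.9,365) and centred between the jaws. I'll grasp it and lift gently.

```bash
python3 - <<'E'
from h import *
S=bot.get_state
x,y=550.6,-13.8
print(bot.movel([x,y,93],max_speed=50,threshold=6)); print(S()["tcp_pos"])
bot.grip(0.0,50); s=S(); print(s["opening"],s["contact_force"],s["t"])
bot.dwell(.5)
p=S()["tcp_pos"]; bot.movel([x,y,103],max_speed=15); bot.dwell(.3)
bot.movel([x,y,185],max_speed=35); bot.dwell(.5); s=S(); print(s["opening"],s["contact_force"],s["wrist_torque"],s["t"],s["tcp_pos"])
a=imaging.capture("side")[160:380,270:470]; b=imaging.capture("scene")[120:280,270:420]
f=lambda i:cv2.resize(i,(int(i.shape[1]*400/i.shape[0]),400),interpolation=2)
cv2.imwrite("pics/c7.png",np.hstack([f(a),f(b)]))
E
```

```text
False
[550.88470678 -13.84418908  93.31110737]
0.13206595188245068 [-0.98384893  0.19329596  2.77195656] 24.8167
0.13339215039282257 [-0.88442593 -0.30829559 -1.65393835] [-0.05781866  0.03622318 -0.04293349] 29.425 [550.60312949 -13.79982042 184.99046867]
```

View pics/c7.png

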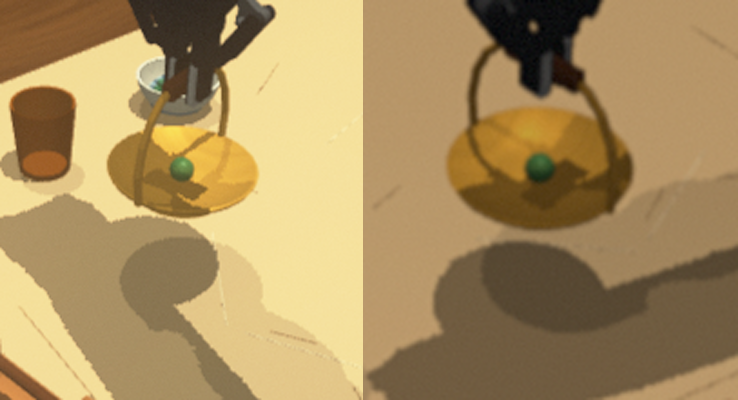

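The dish is held level about 90 mm up, with the bead in the middle. I'll turn it about the wrist axis in small steps.

```bash
python3 - <<'E'
from h import *
S=bot.get_state
q=np.array(solve_ik([550.6,-13.8,185],down(1.733)),float); print(q,S()["qpos"])
t0=S()["t"]
for d in np.linspace(0,1.521,13)[1:]:
    r=q.copy(); r[5]-=d; bot.move_j(list(r))
    if d<.2: print("step time",S()["t"]-t0)
bot.dwell(1.0); s=S(); print(s["t"],s["opening"],s["orientation"],s["tcp_pos"])
a=imaging.capture("side"); b=imaging.capture("scene"); cv2.imwrite("pics/side9.png",a);cv2.imwrite("pics/scene9.png",b)
a=a[160:440,200:480]; b=b[120:340,270:490]
cv2.imwrite("pics/c8.png",np.hstack([cv2.resize(a,(400,400)),cv2.resize(b,(400,400))]))
E
```

```text
[-0.15908965  0.36261736 -0.26352066  0.9446583   0.          1.249503  ] [-1.59077272e-01  3.62585800e-01 -2.63520633e-01  9.44622307e-01
 -9.48997744e-07  1.24952580e+00]
step time 0.25
33.525 0.13275981849986698 [ 3.14156873e+00  8.12535793e-06 -3.02924924e+00] [550.61462701 -13.80897854 184.98752436]
```

View pics/c8.png

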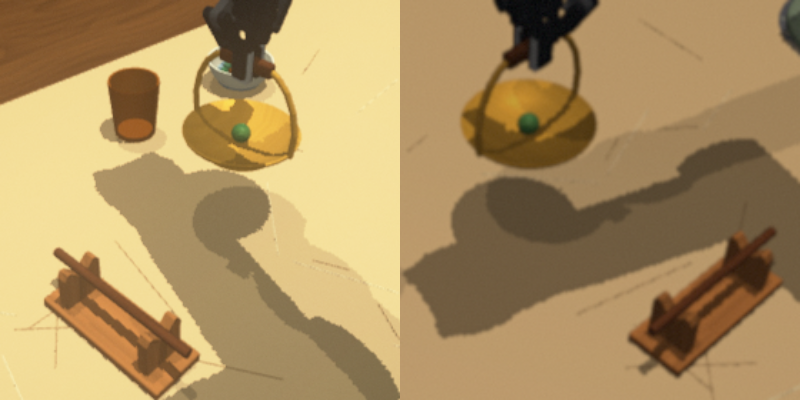

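The arch is parallel to the stick and the stick is still in both notches. Bead is at side (368.7,252.4) and scene (341,188). I'll triangulate the bead and check the rim for level, then hand in if both are fine.

```bash
python3 - <<'E'
from h import *
S,D=[imaging.camera_model(n) for n in("scene","side")]; P=[]
for n,roi in(("scene",(330,175,355,200)),("side",(355,240,382,266))):
    im=cv2.imread(f"pics/{n}9.png").astype(int); k=(im[:,:,1]>im[:,:,2]*1.1)
    c=blob(k,roi); P.append(cv2.minEnclosingCircle(c.astype(np.float32))[0]); 
b,e=tri(S,P[0],D,P[1]); print(P,"bead",b,"miss",e,"off grip axis",np.hypot(*(b[:2]-[550.6,-13.8])))
# dish rim ellipse vs. the level disc (r 66.5, z 92+26) at the grip axis: left/right extremes
t=np.linspace(0,6.283,200)
for n,m,roi in(("scene",S,(290,130,400,225)),("side",D,(300,215,420,290))):
    im=cv2.imread(f"pics/{n}9.png").astype(int); hsv=cv2.cvtColor(im.astype(np.uint8),cv2.COLOR_BGR2HSV)
    c=blob((hsv[:,:,1]>175),roi); Q=np.array([proj(m,[550.6+66.5*np.cos(u),-13.8+66.5*np.sin(u),118]) for u in t])
    l,r=c[c[:,0].argmin()],c[c[:,0].argmax()]; print(n,"seen",l,r,c[:,1].max(),"level model",Q[Q[:,0].argmin()].round(1),Q[Q[:,0].argmax()].round(1),Q[:,1].max().round(1))
s=bot.get_state(); print(s["t"],abs(s["joint_velocities"]).max(),s["wrist_torque"])
ok = np.hypot(*(b[:2]-[550.6,-13.8]))<8
if ok: bot.sign_off(); print("signed off")
E
```

```text
[(340.5, 187.5), (368.5, 251.5)] bead [552.1947437  -13.4940285  114.22187448] miss 3.4321135223847015 off grip axis 1.6238306672862566
scene seen [304 185] [376 192] 211 level model [303.1 184.6] [378.6 186.3] 210.0
side seen [373 260] [402 257] 267 level model [327.1 250.6] [411.2 255.1] 276.7
33.625 0.007795774326741707 [ 0.0279217   0.05005542 -0.02190732]
the job is handed in; nothing more can be done
signed off
```

The job is handed in at 33.6 s of the 64 s allowed. The hair stick is in its rest, and the arm is holding the dish beside it. No verdict was reported.

- **Stick:** I lowered it until it touched both notches, at the height expected for a seated stick, and let go there. The near end was within 1 px of where a centred, seated stick should show. The final pictures still show it in both notches.
- **Dish:** I gripped it by the wooden bar and lifted it straight up about 92 mm. Only then did I turn it 1.52 rad about its own axis. By the tool's yaw, the arch is now parallel to the rest to within about 0.01 rad. The dish is about 24 mm off centre along the rest and 221 mm out on its -y side, both within limits.
- **Bead:** it measures 1.6 mm from the grip axis, which I took as the middle of the dish. The two camera rays missed each other by 3.4 mm, so that figure is good to a few mm.
- **Level:** the scene-camera rim fits a level dish to within about 3 px at the left and bottom. Its right edge reads 6 px low, but that point is poorly defined on a near-vertical edge. The same check from the side camera failed because the colour mask caught only part of the dish. That leaves the pictures, which look level, and the tool, which points straight down.
- **Other objects:** the jar and bowl look unmoved in the pictures. I did not measure them, and the hairband was outside the last pictures I viewed. The arm never went near any of the three.

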